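Hitch the draw hook to the ink carriage and draw it out

TASK

Pull the draw hook out of its plywood sleeve by its steel head, lay it on the bench and let go, then take it again by its wooden handle. Push its mouth onto the capped pin of the ink carriage until the sprung latch flips shut behind the pin, then pull the carriage out towards the handle as far as it goes. Leave the hook hitched and the carriage drawn out, and do not shift the timer, the tape roll, the plastic bottle by the sleeve or the two loose shells.

Things in the scene. Friction and masses are not known exactly. Their poses are not given: they have to be found in the camera images.
- hook_head (a point): Middle of the draw hook's dark steel head, 14 mm over the bench (hook 169 mm long, 0.34 kg, loose, lies flat); x points along the hook to its nose, y left, z up. Head 54 mm wide (flat sides, gripped here across y), 16 mm thick (6 to 22 mm over the bench), from x = -27 to +43 mm. Only the head sticks out of the sleeve. A 16 mm wide throat runs from the open nose back to x = -8 mm.
- hook_handle (a point): Middle of the same hook's wooden handle, 85 mm behind hook_head, 15 mm over the bench; same axes. Handle 80 mm long (x), 28 mm wide (y), 30 mm high, its underside on the bench. Between head and handle lies a neck 18 mm wide and 18 mm long.
- latch (a joint): Steel latch in the hook's throat, 16 mm long, pivoted in the left lip (20 mm ahead of hook_head, 13 mm to the left). 0 = shut across the throat, 1.6 rad = swung right inward. A spring shuts it; the pin pushes it in with about 2 to 10 N (friction), and it snaps shut once the pin is past. Then the pin has 12 mm of play along the throat.
- sleeve_mouth (a point): Middle of the open end of the plywood sleeve (fixed to the bench), 18 mm over the bench; x points out of it, the way the hook is pulled. Sleeve 98 mm long, 50 mm wide, 43 mm high, with roof, sides and closed back; inside 36 mm wide, 37 mm high. The handle is about 85 mm deep in it: a pull of 90 to 100 mm frees it.
- carriage_pin (a point): Upright draw pin of the ink carriage, 12 mm diameter, this point on its axis 14 mm over the bench; a cap of 28 mm diameter sits 28 to 33 mm over the bench. x points into the carriage, the way the hook is pushed on; the open front faces -x. From 46 mm behind the pin on stands a tray 150 mm wide with a ramekin and a small jar, up to 90 mm high.
- carriage (a joint): Slide of the ink carriage on its fixed rails, in m: 0 = right back against the rear stop, 0.04 = drawn out against the front stop (along -x of carriage_pin). Drags with about 2 N. At the start it stands 0 to 8 mm out; pushing the hook on may run it back to the rear stop.
- timer: White round kitchen timer, 62 mm across, 38 mm high, bystander; origin under its centre.
- tape: Roll of masking tape lying flat, 100 mm across, 25 mm high, bystander; origin under its centre.
- shell_a: Mussel shell, 60 mm long, 8 mm high, bystander; origin under its centre.
- shell_b: Mussel shell, 56 mm long, 8 mm high, bystander; origin under its centre.
- carriage_mouth (a point): Middle of the open front of the pocket round the pin, 48 mm ahead of the pin, 14 mm over the bench, axes as carriage_pin. Two cheeks, 27 mm high, 64 mm apart, flared at the front: the hook's head fits between, but not with fingers beside it. Floor 5 mm over the bench from 38 mm ahead of the pin: with the handle sliding on the bench the head passes 1 mm over it.
- rinse: Closed plastic bottle, 62 mm across, 116 mm high, bystander standing beyond the sleeve; origin under its centre.

How it is judged:
On the way, in this order (a step that is already met when the one before it is completed fails the run):
1. the hook lies flat on the bench, clear of the sleeve and let go (x of hook_handle in the frame of sleeve_mouth above 0.035 m and height (world z) of hook_handle below 0.021 m and angle between hook_head's own z axis and vertical below 0.12 rad and contact force between hook and the fingers below 0.1 N and linear speed of hook below 0.02 m/s), for 0.1 s.
2. the hook's throat holds the pin and the latch has shut behind it (x of carriage_pin in the frame of hook_head between -0.006 and 0.016 m and y of carriage_pin in the frame of hook_head between -0.006 and 0.006 m and z of carriage_pin in the frame of hook_head between -0.012 and 0.012 m and value of joint latch below 0.2 rad and value of joint carriage below 0.03 m), for 0.1 s.
At the end, for the whole second after the job is handed in: The pin stands in the hook's throat (pin axis -6 to +16 mm along x and within 6 mm sideways of hook_head), the latch is shut (under 0.2 rad), the carriage is drawn out by at least 34 of its 40 mm, and the hook is released and at rest (x of carriage_pin in the frame of hook_head between -0.006 and 0.016 m and y of carriage_pin in the frame of hook_head between -0.006 and 0.006 m and z of carriage_pin in the frame of hook_head between -0.012 and 0.012 m and value of joint latch below 0.2 rad and value of joint carriage above 0.034 m and linear speed of hook below 0.02 m/s); the robot touches nothing.
It fails at once if the timer, tape roll, bottle by the sleeve or a shell is shifted by more than 25 mm (distance of any of timer, tape, shell_a, shell_b, rinse from where it was at the start of the episode above 0.025 m).
It also fails if it takes over 58 s, if anything falls off the work surface, if the arm or the gripper's body presses on something with over 40 N, if the wrist force passes 120 N, or if a joint passes its speed limit or range.

ROBOT

A 6-joint arm with a two-finger parallel gripper is mounted at the origin on a cart in front of the work surface, level with it; the furniture and walls round the work are solid. World frame = base frame: x ahead of the robot, y to its left, z up, the work surface at z = 0. Lengths are in m, angles in rad, forces in N, time in s.
With the tool pointing down it reaches from about 0.4 to 0.825 m from the base axis. Payload 7 kg.
Tool frame: the origin (TCP) lies between the finger pads; the fingertips stand 22 mm ahead of it and the grasp point (between the pads) lies 3 mm ahead of it (arm.tip_reach is the distance from the TCP to the fingertips, in m); z points along the fingers, y is the line along which they close (so a half turn about z gives the same grasp; the last joint's range is limited). The gripper opens to 88 mm and grips with 3 to 60 N. Pads are 19 mm wide; open, the fingers measure 130 mm over their backs; the gripper's body (78 mm by 193 mm) begins 47 mm behind the grasp point.
Start: joints at [1.473, 0.359, 0.012, 0, -1.224, -0.288], TCP at [0.254, 0.625, 0.224] pointing down, gripper open.
Joint ranges: [-3.07, 3.07], [-1.43, 2.12], [-1.02, 1.25], [-3.03, 1.67], [-3.05, -0], [-3.03, 3.03]. Speed limits (rad/s): [2.39, 2.39, 3.01, 3.14, 3.14, 3.14].

INTERFACE

Orientations are given as [roll, pitch, yaw] about the fixed x, y, z axes, in that order (R = Rz(yaw) Ry(pitch) Rx(roll)).
In Python, from station import arm, viewer gives the robot as it stands. The module is installed in compiled form; this text tells all that it offers.
- The arm moves only by the tool apply_moves, never from a script. Its argument "commands" is a list that holds one entry, the list of rows, each a list of 5 numbers: the closure, from -1 (fully open) to 1 (shut), then the shift along the world's x, y, z as a fraction of full scale, then the turn about the world's z as a fraction of full scale. In form: [[[fingers, tx, ty, tz, yaw], ...]]. A call has 1 to 12 rows; each row shifts and turns the commanded pose from where the row before left it; what a row does not reach is not made up. Full scale, the value 1, is 20 cm for a shift and pi rad for a turn. A row lasts 1/10 s, in which the tool goes at most 50 mm and 8.59 degrees, less where a joint would pass 70% of its speed; a pose out of reach is approached as far as the arm can. A call with a number of a shift or a turn outside -1 to 1 is refused whole. A call with a gripper value outside its range is refused whole. The fingers move at their own pace and stop on an object; "force" is the grip in N (left out, the last holds). Time passes only in rows, so rows that do not move let the fingers close. It gives the time, the measured TCP pose, the force, the opening and the grip force at its end, in the units of the state.
- arm.get_state(): the state, without advancing time (a new reading comes with each control period).
- viewer.grab_frame(name): name is "scene" or "side" or "wrist"; returns a dict with "image" (400x640x3 uint8, blue, green, red), "mtx" (3x3 intrinsics, pixels), "rvec" (rotation vector, rad) and "tvec" (3), from world to camera coordinates, as OpenCV has them. Camera axes: x right, y down, z forward; pixel columns grow to the right and rows downward; lengths in m; the calibration is good to about 2 mm. A picture is of the moment at which its call begins. There is no depth.
- arm.job_done(): hands the job in; it is judged then, once.
The state is a dict: "t": time; "q": joint angles; "qd": joint speeds; "joint_efforts": joint torques, N m; "eef_pos": TCP position; "ee_rot": TCP orientation; "force": force on the tool from outside, world axes, zero at the start; "moment": the same for the moment, N m; "width": finger opening in m; "gripper_force": force on a finger pad.
Only numpy, scipy, OpenCV 4.12 (cv2) and the standard library are available. Lean on these libraries where they do the work, as an engineer would, in place of code of your own. Each camera call takes 0.05 s, during which the arm holds its last target. There are 200 camera calls.

## Working session

There is one attempt and no reset: what is moved stays moved. The work goes in short steps, Python scripts to look and compute and a tool call to move; the robot and the scene stay as the last step left them, time stands still between calls to the robot, and variables do not carry over. Pictures are saved under pics/ and viewed, at most 10 in all, crops included, and the job is handed in when it is done.

Besides the shell and the picture viewer there is one more tool, called after ">>>" as name(argument=value, ...) on one line, values as JSON. apply_moves: Moves the arm, as the interface text tells. Shift numbers are shares of 20 cm and turn numbers shares of pi rad, none past 1 either way. Its arguments: {"type":"object","properties":{"commands":{"type":"array","items":{"type":"array","items":{"type":"array","items":{"type":"number"}}}},"force":{"type":"number"}},"required":["commands"]}

```bash
mkdir -p pics; python3 - <<'E'
from station import arm, viewer
import cv2, numpy as np
s=arm.get_state(); print(s['t'],s['eef_pos'],s['ee_rot'],s['width'],arm.tip_reach)
for n in ("scene","side"):
    f=viewer.grab_frame(n); cv2.imwrite(f'pics/{n}0.png',f['image'])
    np.savez(f'{n}.npz',**f)
    R=cv2.Rodrigues(f['rvec'])[0]; print(n,-R.T@np.ravel(f['tvec']),R[2])
E
```

```text
0.0 [0.25379359 0.62491659 0.22329244] [ 3.13987878e+00 -1.18560865e-04 -3.85895178e-01] 0.08799480922426921 0.022
scene [ 0.02256106 -0.70784422  1.21457159] [ 0.38424677  0.49920812 -0.77662454]
side [0.47030095 1.10153266 0.45045604] [ 0.14300973 -0.93021653 -0.33800211]
```

View pics/scene0.png

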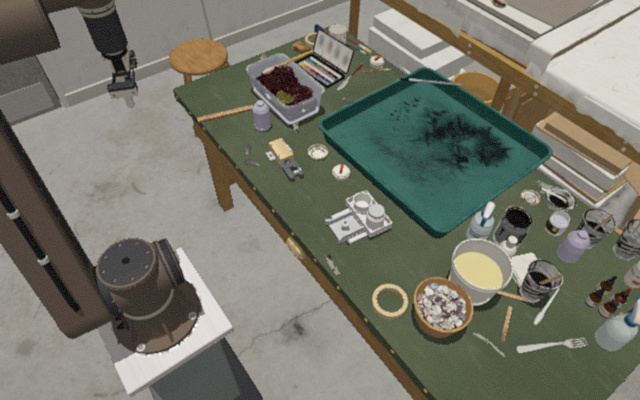

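View pics/side0.png

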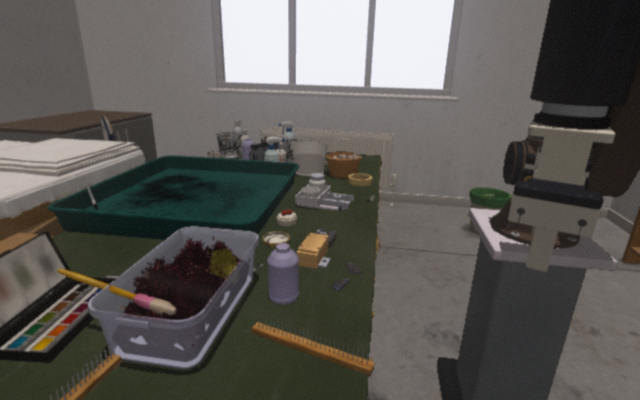

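The scene view shows the sleeve at about (280,150), the steel head at (293,172), the timer at (340,172), the carriage at (360,218), the bottle at (262,115) and the tape at (390,300). The side view shows the same layout. I'll zoom in next.

```bash
cat > h.py <<'E'
import numpy as np, cv2
def load(n): return dict(np.load(n))
def ray(f,uv,z):
    R=cv2.Rodrigues(f['rvec'])[0]; C=-R.T@np.ravel(f['tvec'])
    d=R.T@np.linalg.inv(f['mtx'])@np.array([uv[0],uv[1],1.])
    return (C+d*(z-C[2])/d[2])
def proj(f,p): return cv2.projectPoints(np.float64(p).reshape(-1,1,3),f['rvec'],f['tvec'],f['mtx'],None)[0].reshape(-1,2)
E
python3 - <<'E'
from h import *
f=load('scene.npz')
c=f['image'][125:275,235:415]; c=cv2.resize(c,None,fx=4,fy=4,interpolation=cv2.INTER_CUBIC); cv2.imwrite('pics/c1.png',c)
for n,uv,z in [('head',(294,172),.022),('sleeve',(280,150),.043),('pin',(347,225),.033),('timer',(341,172),.03),('tape',(390,300),.025),('bot',(262,128),0),('sh1',(250,153),0),('sh2',(333,263),0)]: print(n,ray(f,uv,z).round(3))
E
```

```text
head [0.595 0.188 0.022]
sleeve [0.604 0.287 0.043]
pin [ 0.598 -0.099  0.033]
timer [0.722 0.088 0.03 ]
tape [ 0.539 -0.365  0.025]
bot [0.634 0.461 0.   ]
sh1 [0.529 0.374 0.   ]
sh2 [ 0.493 -0.166  0.   ]
```

View pics/c1.png

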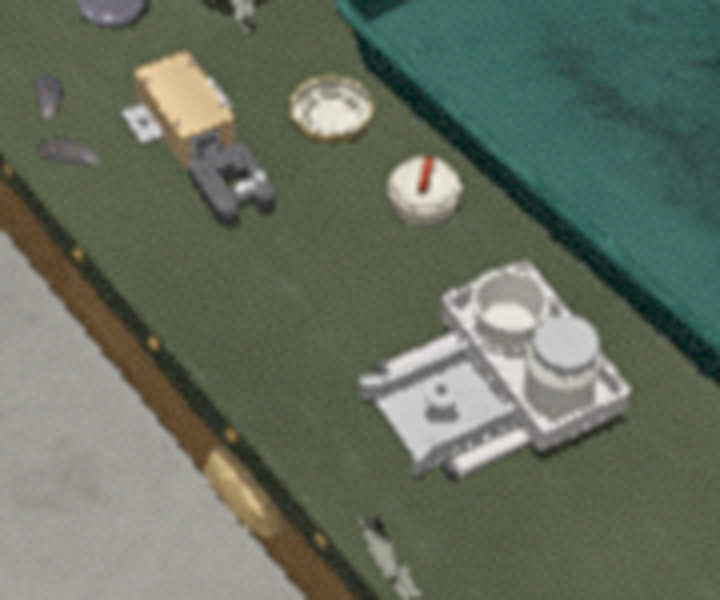

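```bash
python3 - <<'E'
from h import *
f=load('scene.npz')
P={}
for n,uv,z in [('sl_bl',(135,75),.043),('sl_br',(188,52),.043),('sl_fr',(233,108),.043),('sl_fl',(187,140),.043),
 ('noseR',(225,215),.022),('noseL',(268,200),.022),('headrear',(205,148),.022),
 ('cap',(441,391),.033),('chkL',(370,378),.027),('chkR',(453,463),.027),('chkLb',(462,338),.027),('chkRb',(528,435),.027),
 ('tr_nearL',(445,300),.03),('tr_nearR',(545,435),.03),('shA',(47,95),0),('shB',(68,152),0),('timer',(425,188),.038)]:
    P[n]=ray(f,(uv[0]/4+235-.4,uv[1]/4+125-.4),z); print(n,P[n].round(3))
def yaw(a,b): d=P[b]-P[a]; return np.degrees(np.arctan2(d[1],d[0])).round(1),np.linalg.norm(d).round(3)
print('sleeve',yaw('sl_bl','sl_fl'),yaw('sl_br','sl_fr'),yaw('sl_fl','sl_fr'),yaw('noseR','noseL'))
print('car',yaw('chkL','chkLb'),yaw('chkR','chkRb'),yaw('chkR','chkL'),yaw('tr_nearR','tr_nearL'))
E
```

```text
sl_bl [0.589 0.339 0.043]
sl_br [0.643 0.335 0.043]
sl_fr [0.636 0.254 0.043]
sl_fl [0.582 0.245 0.043]
noseR [0.57  0.171 0.022]
noseL [0.609 0.163 0.022]
headrear [0.6   0.245 0.022]
cap [ 0.599 -0.087  0.033]
chkL [ 0.564 -0.041  0.027]
chkR [ 0.567 -0.142  0.027]
chkLb [ 0.648 -0.053  0.027]
chkRb [ 0.63  -0.156  0.027]
tr_nearL [ 0.66  -0.016  0.03 ]
tr_nearR [ 0.64  -0.165  0.03 ]
shA [0.53  0.402 0.   ]
shB [0.509 0.33  0.   ]
timer [0.718 0.084 0.038]
sleeve (np.float64(-93.9), np.float64(0.093)) (np.float64(-94.8), np.float64(0.082)) (np.float64(8.9), np.float64(0.055)) (np.float64(-10.9), np.float64(0.04))
car (np.float64(-8.1), np.float64(0.085)) (np.float64(-12.6), np.float64(0.065)) (np.float64(91.7), np.float64(0.101)) (np.float64(82.2), np.float64(0.15))
```

>>> apply_moves(commands=[[[-1,0.144,-0.177,0,-0.035],[-1,0.144,-0.177,0,-0.035],[-1,0.144,-0.177,0,-0.035],[-1,0.144,-0.177,0,-0.035],[-1,0.144,-0.177,0,-0.035],[-1,0.144,-0.177,0,-0.035],[-1,0.144,-0.177,0,-0.035],[-1,0.144,-0.177,0,-0.035],[-1,0.144,-0.177,0,-0.035],[-1,0.144,-0.177,0,-0.035],[-1,0.144,-0.177,0,-0.035],[-1,0.144,-0.177,0,-0.035]]], force=30)

```text
t: 1.3
eef_pos: [0.6003, 0.1989, 0.224]
ee_rot: [3.141, -0.0, -1.71]
force: [1.0, 0.9, -0.5]
width: 0.0878
gripper_force: 0.0
```

```bash
python3 - <<'E'
from station import arm, viewer
import cv2, numpy as np
s=arm.get_state(); print(s['t'],s['eef_pos'],s['ee_rot'],s['force'])
f=viewer.grab_frame('wrist'); cv2.imwrite('pics/w1.png',f['image']); np.savez('w1.npz',**f)
R=cv2.Rodrigues(f['rvec'])[0]; print(-R.T@np.ravel(f['tvec']),R[2])
E
```

```text
1.3 [0.60034734 0.19888692 0.22400635] [ 3.14114972e+00 -1.70559044e-04 -1.70973040e+00] [ 1.0338824   0.87158273 -0.51370584]
[0.58987911 0.12010327 0.38501243] [ 0.03930296  0.29231693 -0.95551352]
```

View pics/w1.png

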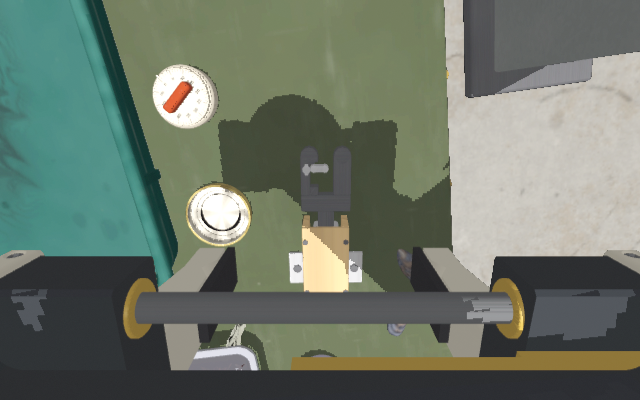

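The wrist view shows the head from (302,148) to (351,212), with the sleeve roof front at about y=217 spanning x 303–349. The timer is at (185,96).

```bash
python3 - <<'E'
from h import *
f=load('w1.npz')
P={}
for n,uv,z in [('tipL',(309,148),.022),('tipR',(343,148),.022),('edgeL_f',(301,158),.022),('edgeR_f',(351.5,158),.022),('edgeL_r',(301.5,208),.022),('edgeR_r',(351,208),.022),('rear',(326,212),.022),('sfL',(303,218),.043),('sfR',(349,214),.043),('sbL',(303,291),.043),('sbR',(349,291),.043),('timer',(184,96),.038)]:
    P[n]=ray(f,uv,z)[:2]; print(n,P[n].round(4))
c=(P['edgeL_f']+P['edgeR_f'])/2; r=(P['edgeL_r']+P['edgeR_r'])/2; d=c-r
print(c,r,np.degrees(np.arctan2(d[1],d[0])),np.linalg.norm(P['edgeL_f']-P['edgeR_f']))
m=(P['sfL']+P['sfR'])/2; b=(P['sbL']+P['sbR'])/2; print(m,b,np.degrees(np.arctan2(*(m-b)[::-1])))
E
```

```text
tipL [0.6111 0.1681]
tipR [0.5761 0.173 ]
edgeL_f [0.621  0.1773]
edgeR_f [0.5686 0.1846]
edgeL_r [0.6291 0.2316]
edgeR_r [0.5755 0.2392]
rear [0.6032 0.2399]
sfL [0.627  0.2361]
sfR [0.5791 0.2385]
sbL [0.6404 0.3211]
sbR [0.5898 0.3282]
timer [0.7203 0.1008]
[0.59477557 0.18095857] [0.60229796 0.23538449] -97.86918951873619 0.05286751032259069
[0.60307241 0.23730697] [0.61512054 0.32465444] -97.85344450375747
```

>>> apply_moves(commands=[[[-1,-0.012,0.03,-0.12,0],[-1,0,0,-0.14,0],[-1,0,0,-0.14,0],[-1,0,0,-0.14,0],[-1,0,0,-0.14,0],[-1,0,0,-0.12,0],[-1,0,0,-0.1,0],[-1,0,0,-0.06,0],[-1,0,0,-0.03,0],[-1,0,0,0,0],[1,0,0,0,0],[1,0,0,0,0]]], force=40)

```text
t: 2.55
eef_pos: [0.5978, 0.207, 0.0274]
ee_rot: [-3.14, 0.001, -1.705]
force: [0.4, 0.6, 0.1]
width: 0.0768
gripper_force: 0.0
```

>>> apply_moves(commands=[[[1,0,0,0,0],[1,0,0,0,0],[1,0,0,0,0],[1,0,0,0,0],[1,0,0,0,0],[1,0,0,0,0]]])

```text
t: 3.15
eef_pos: [0.5972, 0.2066, 0.0262]
ee_rot: [3.142, -0.0, -1.705]
force: [-0.2, 0.5, 0.1]
width: 0.0289
gripper_force: 0.0
```

```bash
python3 - <<'E'
from station import arm, viewer
import cv2, numpy as np
s=arm.get_state(); print(s['t'],s['eef_pos'],s['width'],s['gripper_force'],s['force'],s['moment'])
f=viewer.grab_frame('wrist'); g=viewer.grab_frame('side')
c=cv2.resize(g['image'][200:310,240:380],(800,600),interpolation=cv2.INTER_CUBIC)
im=np.hstack([cv2.resize(f['image'],(480,300)),cv2.resize(c,(320,300))]); cv2.imwrite('pics/w2.png',im)
E
```

```text
3.15 [0.5971709  0.20656169 0.02622064] 0.028934665582194978 0.0 [-0.21197343  0.481379    0.08714966] [ 0.10322056 -0.02166294 -0.04226765]
```

View pics/w2.png

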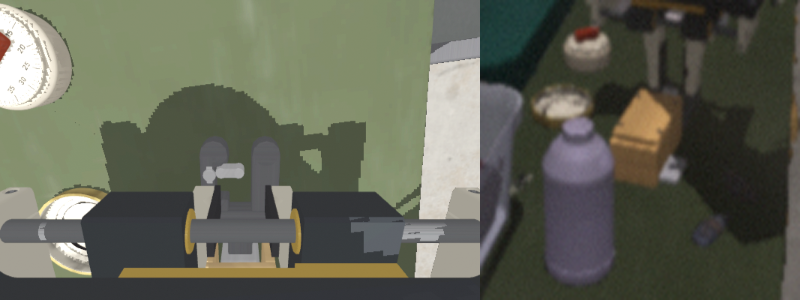

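The combined view shows the fingers over the head, 29 mm apart with no contact. I'll overlay the expected fingertip and head positions to see why.

```bash
python3 - <<'E'
from station import arm, viewer
from h import *
s=arm.get_state(); p=np.array(s['eef_pos']); R=cv2.Rodrigues(np.zeros(3))[0]
from scipy.spatial.transform import Rotation as Ro
R=Ro.from_euler('xyz',s['ee_rot']).as_matrix(); w=s['width']/2
pts=[p+R@np.array([0,k*w,.022]) for k in(-1,1)]
u=np.array([-.137,-.991,0]);v=np.array([.991,-.137,0]);c=np.array([.5995,.2131,.022])
hd=[c+a*u+b*v for a,b in[(-27,-27),(43,-27),(43,27),(-27,27)] for a,b in[(a/1e3,b/1e3)]]
ims=[]
for n,(y,x,h,w2) in {'wrist':(120,200,280,240),'scene':(130,240,70,60),'side':(210,270,70,60)}.items():
    f=viewer.grab_frame(n); np.savez(n+'2.npz',**f); k=600/h/ (1 if n=='wrist' else 1)
    c_=cv2.resize(f['image'][y:y+h,x:x+w2],None,fx=k*.5,fy=k*.5,interpolation=cv2.INTER_CUBIC)
    for P,col in((pts,(0,0,255)),(hd,(0,255,0))):
        q=(proj(f,P)-[x,y])*k*.5; print(n,proj(f,P).round(0).tolist())
        for a in q: cv2.circle(c_,tuple(int(t) for t in a),3,col,-1)
    ims.append(c_)
cv2.imwrite('pics/w3.png',np.hstack(ims)); print(np.hstack(ims).shape)
E
```

```text
wrist [[305.0, 243.0], [343.0, 243.0]]
wrist [[371.0, 313.0], [377.0, 190.0], [266.0, 189.0], [272.0, 313.0]]
scene [[294.0, 171.0], [289.0, 173.0]]
scene [[281.0, 165.0], [290.0, 178.0], [304.0, 173.0], [294.0, 159.0]]
side [[321.0, 240.0], [328.0, 241.0]]
side [[330.0, 241.0], [337.0, 230.0], [319.0, 228.0], [310.0, 238.0]]
(300, 771, 3)
```

View pics/w3.png

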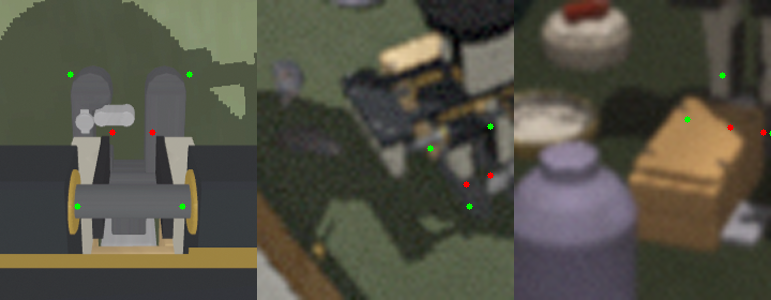

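>>> apply_moves(commands=[[[1,0,0,0,0],[1,0,0,0,0],[1,0,0,0,0]]])

```text
t: 3.7
eef_pos: [0.5972, 0.2066, 0.0263]
ee_rot: [-3.142, -0.0, -1.705]
force: [-0.1, -0.7, -0.0]
width: 0.0004
gripper_force: 0.0
```

```bash
python3 - <<'E'
from h import *
from station import arm
s=arm.get_state(); print(s)
f=load('scene2.npz')
c=f['image'][120:210,235:335]; c=cv2.resize(c,(600,540),interpolation=cv2.INTER_CUBIC); cv2.imwrite('pics/w4.png',c)
E
```

```text
{'t': 3.7, 'q': array([ 6.41368599e-01,  4.73200323e-01, -3.11794354e-01,  2.95301056e-05,
       -7.85803981e-01, -7.75858751e-01]), 'qd': array([-2.33115388e-05,  1.32442270e-03, -8.11651848e-04,  7.10558512e-04,
       -1.00699201e-03, -5.73153043e-04]), 'joint_efforts': array([ 1.01593230e-04, -5.95475435e+01,  2.20172596e+01,  5.26310965e+00,
       -2.96106690e-02,  4.79128903e-05]), 'eef_pos': array([0.59722388, 0.20655349, 0.02627339]), 'ee_rot': array([-3.14157969e+00, -1.65439192e-05, -1.70526561e+00]), 'force': array([-0.05338335, -0.70166325, -0.00368841]), 'moment': array([ 0.08314335, -0.06799746, -0.00360523]), 'gripper_force': 0.0, 'width': 0.0003729497977874767}
```

View pics/w4.png

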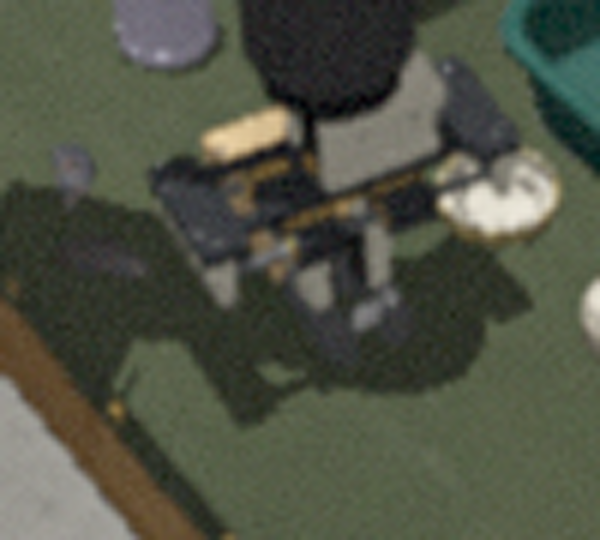

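```bash
python3 - <<'E'
from h import *
w=load('wrist2.npz'); s=load('scene2.npz')
def PM(f): return f['mtx']@np.hstack([cv2.Rodrigues(f['rvec'])[0],np.reshape(f['tvec'],(3,1))])
X=cv2.triangulatePoints(PM(w),PM(s),np.float64([[325],[248]]),np.float64([[293],[169.5]])); print((X[:3]/X[3]).ravel())
for z in(.004,.014,.022,.03,.04,.05):
  c=np.array([.5972,.2066,z]); u=np.array([-.137,-.991,0])*.0095
  print(z,proj(w,[c,c+u]).round(0).tolist(),proj(s,[c,c+u]).round(1).tolist())
R=cv2.Rodrigues(w['rvec'])[0]; print(-R.T@np.ravel(w['tvec']))
im=w['image'][180:340,240:410]; cv2.imwrite('pics/w5.png',cv2.resize(im,None,fx=3.5,fy=3.5,interpolation=cv2.INTER_CUBIC))
E
```

```text
[0.59684633 0.19844837 0.02532636]
0.004 [[324.0, 243.0], [324.0, 228.0]] [[291.7, 172.0], [292.9, 173.8]]
0.014 [[324.0, 251.0], [324.0, 234.0]] [[291.6, 170.1], [292.8, 171.9]]
0.022 [[324.0, 257.0], [324.0, 240.0]] [[291.5, 168.6], [292.7, 170.4]]
0.03 [[324.0, 264.0], [324.0, 247.0]] [[291.4, 167.0], [292.7, 168.8]]
0.04 [[324.0, 274.0], [324.0, 255.0]] [[291.3, 165.0], [292.6, 166.8]]
0.05 [[324.0, 285.0], [324.0, 265.0]] [[291.2, 163.0], [292.5, 164.9]]
[0.5870148  0.12770222 0.18721609]
```

View pics/w5.png

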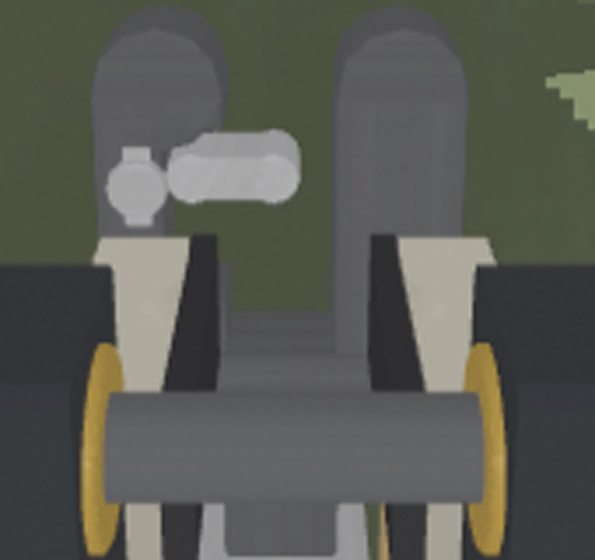

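The fingertips triangulate to z ≈ 0.025–0.027, so they closed just above the head. The real tip reach is about 20 mm less than stated. I'll reopen and descend with force checks.

>>> apply_moves(commands=[[[-1,0,0,0.02,0],[-1,0,0,0,0],[-1,0,0,0,0],[-1,0,0,0,0],[-1,0,0,0,0],[-1,0,0,0,0],[-1,0,0,0,0],[-1,0,0,0,0],[-1,0,0,0,0],[-1,0,0,0,0],[-1,0,0,0,0],[-1,0,0,0,0]]])

```text
t: 4.9
eef_pos: [0.5972, 0.2066, 0.0303]
ee_rot: [-3.142, 0.0, -1.705]
force: [0.4, -0.2, -0.5]
width: 0.0861
gripper_force: 0.0
```

>>> apply_moves(commands=[[[-1,0,0,-0.03,0],[-1,0,0,-0.03,0],[-1,0,0,-0.03,0],[-1,0,0,-0.01,0],[-1,0,0,0,0]]])

```text
t: 5.4
eef_pos: [0.5969, 0.2063, 0.0095]
ee_rot: [3.141, -0.001, -1.705]
force: [0.7, 0.0, -0.2]
width: 0.0874
gripper_force: 0.0
```

>>> apply_moves(commands=[[[-1,0,0,-0.01,0],[-1,0,0,-0.01,0],[-1,0,0,-0.005,0],[-1,0,0,0,0]]])

```text
t: 5.8
eef_pos: [0.5972, 0.2065, 0.0052]
ee_rot: [3.142, -0.0, -1.705]
force: [-0.8, 0.1, -0.2]
width: 0.0876
gripper_force: 0.0
```

>>> apply_moves(commands=[[[1,0,0,0,0],[1,0,0,0,0],[1,0,0,0,0],[1,0,0,0,0],[1,0,0,0,0],[1,0,0,0,0],[1,0,0,0,0]]])

```text
t: 6.5
eef_pos: [0.5973, 0.2066, 0.0053]
ee_rot: [-3.141, 0.0, -1.705]
force: [0.7, -0.5, 0.2]
width: 0.0537
gripper_force: 39.8
```

>>> apply_moves(commands=[[[1,-0.007,-0.05,0,0],[1,-0.007,-0.05,0,0],[1,-0.007,-0.05,0,0],[1,-0.007,-0.05,0,0],[1,-0.007,-0.05,0,0],[1,-0.007,-0.05,0,0],[1,-0.007,-0.05,0,0],[1,-0.007,-0.05,0,0],[1,-0.007,-0.05,0,0],[1,-0.007,-0.05,0,0],[1,-0.007,-0.05,0,0],[1,-0.007,-0.05,0,0]]])

```text
t: 7.7
eef_pos: [0.5803, 0.0858, 0.0053]
ee_rot: [-3.142, 0.0, -1.705]
force: [0.1, 1.9, 0.3]
width: 0.0538
gripper_force: 39.8
```

>>> apply_moves(commands=[[[1,0,0,0,0],[-1,0,0,0,0],[-1,0,0,0,0],[-1,0,0,0,0],[-1,0,0,0,0],[-1,0,0,0,0]]])

```text
t: 8.3
eef_pos: [0.5804, 0.0868, 0.0052]
ee_rot: [3.142, -0.0, -1.705]
force: [-0.1, 0.3, -0.9]
width: 0.0857
gripper_force: 0.0
```

>>> apply_moves(commands=[[[-1,0,0,0.03,0],[-1,0,0,0.07,0],[-1,0,0,0.14,0],[-1,0,0,0.2,0],[-1,0,0,0.2,0],[-1,0,0,0.2,0],[-1,0,0,0.2,0],[-1,0,0,0.1,0],[-1,0,0,0,0],[-1,0,0,0,0]]])

```text
t: 9.3
eef_pos: [0.5802, 0.0866, 0.2338]
ee_rot: [-3.141, 0.001, -1.705]
force: [0.1, -0.0, -1.0]
width: 0.0877
gripper_force: 0.0
```

```bash
python3 - <<'E'
from station import arm, viewer
from h import *
s=arm.get_state(); print(s['t'],s['eef_pos'],s['ee_rot'])
f=viewer.grab_frame('wrist'); np.savez('w6.npz',**f)
c=f['image'][0:300,150:550]; cv2.imwrite('pics/w6.png',cv2.resize(c,None,fx=2,fy=2,interpolation=cv2.INTER_CUBIC))
E
```

```text
9.3 [0.58019768 0.08664628 0.2337935 ] [-3.14086172e+00  9.63798920e-04 -1.70535027e+00]
```

View pics/w6.png

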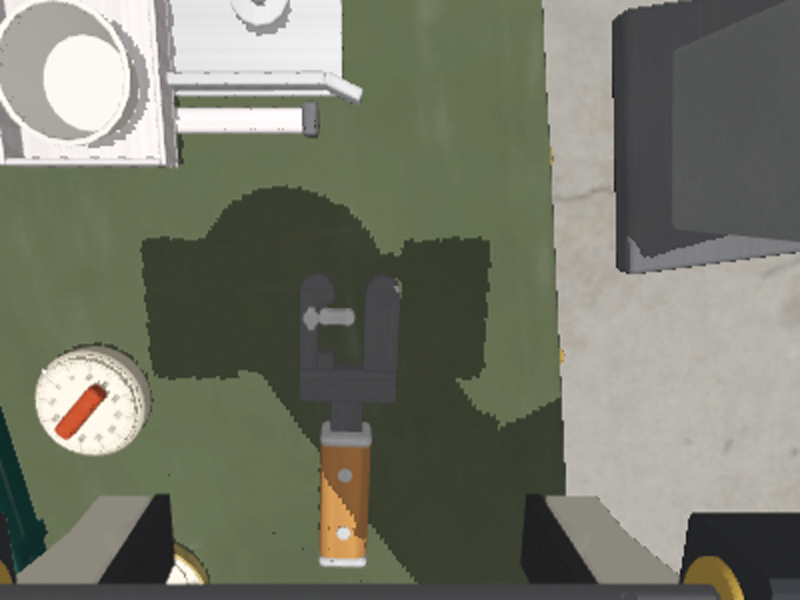

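The wrist view shows the hook lying free, handle from (347,428) to (343,566) in the crop. The pin cap is half cut off at the top near (261,-3). The cheek and tray edges are also visible.

```bash
python3 - <<'E'
from h import *
f=load('w6.npz')
r=lambda x,y,z: ray(f,(150+x/2-.25,y/2-.25),z)[:2]
def yaw(d): return np.degrees(np.arctan2(d[1],d[0])).round(2)
hf,hr=r(347,424,.030),r(343,566,.030); print('handle',hf.round(4),hr.round(4),((hf+hr)/2).round(4),yaw(hf-hr),np.linalg.norm(hf-hr))
a=(r(301,300,.022)+r(399,300,.022))/2; b=(r(299,398,.022)+r(397,398,.022))/2; print('head',a,b,yaw(a-b)); print('tips',r(317,274,.022),r(383,274,.022))
print('axis overall',yaw(a-hr))
cap=r(261,-3,.033); print('cap',cap)
print('cheek top',yaw(r(170,74,.027)-r(324,73,.027)),r(170,74,.027),r(324,73,.027), 'bottom',yaw(r(170,95,.027)-r(324,94,.027)))
print('rail',yaw(r(178,108,.02)-r(302,108,.02)),yaw(r(178,132,.01)-r(302,132,.01)),'tray side',yaw(r(0,163,.03)-r(175,163,.03)),'tray front',yaw(r(165,0,.03)-r(178,160,.03)))
print('floor front', r(343,0,.005),r(343,70,.005),yaw(r(343,0,.005)-r(343,70,.005)))
E
```

```text
handle [0.5862 0.1278] [0.6004 0.2148] [0.5933 0.1713] -99.3 0.08810610601432108
head [0.57553712 0.06157297] [0.58393207 0.11541077] -98.86
tips [0.59096675 0.04564187] [0.55644117 0.05034664]
axis overall -99.23
cap [ 0.59726792 -0.08311393]
cheek top -7.41 [ 0.64664945 -0.05824744] [ 0.5732695  -0.04870336] bottom -7.41
rail -7.75 -7.75 tray side -7.75 tray front -96.94
floor front [ 0.55938585 -0.08337483] [ 0.56369777 -0.05214826] -97.86
```

>>> apply_moves(commands=[[[-1,0.016,0.109,0,0],[-1,0.016,0.109,0,0],[-1,0.016,0.109,-0.05,0],[-1,0.016,0.108,-0.15,0],[-1,0,0,-0.2,0],[-1,0,0,-0.2,0],[-1,0,0,-0.2,0],[-1,0,0,-0.15,0],[-1,0,0,-0.1,0],[-1,0,0,-0.06,0],[-1,0,0,-0.025,0],[-1,0,0,0,0]]])

```text
t: 10.55
eef_pos: [0.5929, 0.1736, 0.0056]
ee_rot: [3.141, -0.001, -1.705]
force: [-0.1, -0.7, 0.3]
width: 0.0879
gripper_force: 0.0
```

>>> apply_moves(commands=[[[1,0,0,0,0],[1,0,0,0,0],[1,0,0,0,0],[1,0,0,0,0],[1,0,0,0,0],[1,0,0,0,0],[1,0,0,0,0],[1,0,0,0,0],[1,0,0,0,0],[1,0,0,0,0]]], force=50)

```text
t: 11.55
eef_pos: [0.5933, 0.1736, 0.0063]
ee_rot: [-3.141, 0.0, -1.705]
force: [0.1, -0.1, -0.0]
width: 0.0275
gripper_force: 50.0
```

>>> apply_moves(commands=[[[1,0,0,0.05,0],[1,0,0,0.1,0],[1,0,0,0.1,0],[1,0,0,0.05,0],[1,-0.075,-0.0975,0,0.042],[1,-0.075,-0.0975,0,0.042],[1,-0.075,-0.0975,0,0.042],[1,-0.075,-0.0975,0,0.042],[1,-0.075,-0.0975,0,0.042],[1,-0.075,-0.0975,0,0.042]]])

```text
t: 12.55
eef_pos: [0.502, 0.0557, 0.0661]
ee_rot: [3.141, 0.0, -0.908]
force: [1.0, -0.0, -3.3]
width: 0.0278
gripper_force: 50.0
```

>>> apply_moves(commands=[[[1,-0.075,-0.0975,0,0.042],[1,-0.075,-0.0975,0,0.042],[1,-0.075,-0.0975,0,0.042],[1,-0.075,-0.0975,0,0.042],[1,-0.075,-0.0975,0,0.042],[1,-0.075,-0.0975,0,0.042],[1,0,0,0,0],[1,0,0,0,0]]])

```text
t: 13.35
eef_pos: [0.4129, -0.0608, 0.0665]
ee_rot: [-3.141, -0.0, -0.124]
force: [0.6, 0.4, -2.6]
width: 0.0276
gripper_force: 50.0
```

```bash
python3 - <<'E'
from station import arm, viewer
from h import *
s=arm.get_state(); print(s['t'],s['eef_pos'],s['ee_rot'],s['width'],s['force'],s['moment'])
f=viewer.grab_frame('wrist'); np.savez('w7.npz',**f); g=load('w6.npz')
for y in (20,100,400): print('edge',ray(g,(150+(545 if y<50 else 548 if y<200 else 564)/2,y/2),0))
c=f['image'][0:300,120:520]; cv2.imwrite('pics/w7.png',cv2.resize(c,None,fx=2,fy=2,interpolation=cv2.INTER_CUBIC))
E
```

```text
13.35 [ 0.41285003 -0.06080881  0.06645889] [-3.14139670e+00 -2.30807435e-04 -1.23930410e-01] 0.027648034701945594 [ 0.61559711  0.36655053 -2.58983774] [0.01891784 0.03378461 0.00323647]
edge [ 0.45908206 -0.06165715  0.        ]
edge [ 0.45945064 -0.02414708  0.        ]
edge [0.45828538 0.14057332 0.        ]
```

View pics/w7.png

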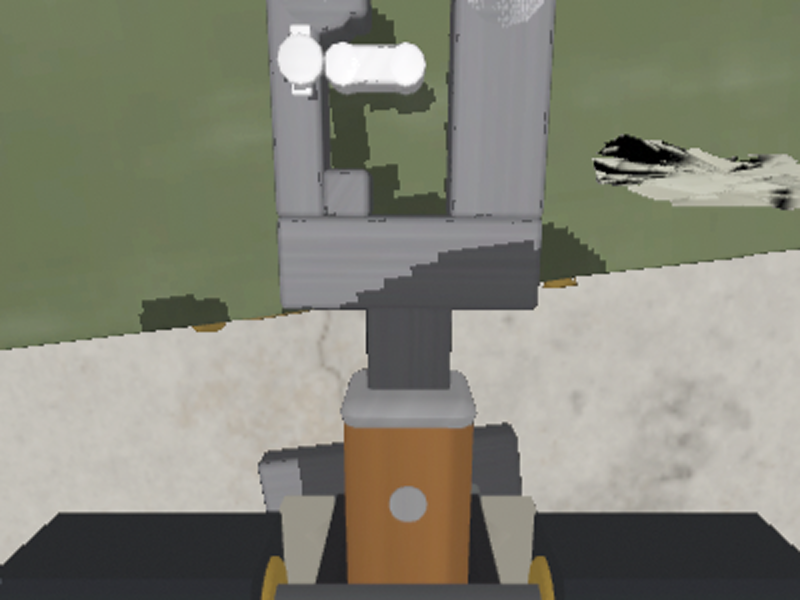

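The hook is held straight, with the handle, neck and head all centred on crop column 408. The bench edge is at x≈0.459, and the pin is out of view. I've used all my picture views, so I'll raise and sidestep, then measure the cap by code alone.

>>> apply_moves(commands=[[[1,0.03,0.04,0.14,0],[1,0.03,0.04,0.14,0],[1,0.03,0.04,0.14,0],[1,0.03,0.04,0.14,0],[1,0.03,0.04,0.14,0],[1,0.03,0.04,0.14,0],[1,0.03,0.04,0.14,0],[1,0.03,0.04,0.12,0],[1,0.03,0.04,0,0],[1,0.03,0.04,0,0],[1,0,0,0,0],[1,0,0,0,0]]])

```text
t: 14.6
eef_pos: [0.4725, 0.0196, 0.2846]
ee_rot: [3.14, 0.003, -0.122]
force: [-0.2, 1.0, -4.5]
width: 0.0276
gripper_force: 50.0
```

```bash
python3 - <<'E'
from station import arm, viewer
from h import *
from scipy.spatial.transform import Rotation as Ro
s=arm.get_state(); p=np.array(s['eef_pos']); print(s['t'],p,s['ee_rot'],s['width'])
f=viewer.grab_frame('wrist'); np.savez('w8.npz',**f); g=load('w7.npz')
# bias: predicted hook axis columns in w7
p7=np.array([.41285,-.06081,.06646]);R7=Ro.from_euler('xyz',[-3.1414,-.00023,-.1239]).as_matrix()
e=R7[:,0]
for a,dz in ((.085,.016),(.055,.016),(.02,.024)): print('w7 pred',proj(g,[p7+a*e+[0,0,dz]]).round(1))
R=cv2.Rodrigues(f['rvec'])[0]; print('cam yaw',np.degrees(np.arctan2(*(-R[1])[1::-1])))
print('cap pred',proj(f,[[.598,-.084,.033]]), 'cheekfront',proj(f,[[.55,-.05,.027],[.55,-.11,.027]]))
gray=cv2.cvtColor(f['image'],cv2.COLOR_BGR2GRAY)
u,v=proj(f,[[.598,-.084,.033]])[0].astype(int)
w=gray[max(0,v-28):v+29:2,u-36:u+37:2]
print(u,v); print('\n'.join(' '.join(f'{x//10:2d}' for x in r) for r in w))
c=cv2.HoughCircles(cv2.GaussianBlur(gray,(3,3),0),cv2.HOUGH_GRADIENT_ALT,1,15,param1=120,param2=.6,minRadius=7,maxRadius=40); print(c)
E
```

```text
14.6 [0.4725365  0.01962133 0.28464393] [ 3.14020952e+00  2.80739635e-03 -1.21714301e-01] 0.027553394600455094
w7 pred [[324.9  84.7]]
w7 pred [[324.9 160.4]]
w7 pred [[325. 245.]]
cam yaw -7.044195161485587
cap pred [[404.66866529  40.93306772]] cheekfront [[375.92643385  91.36167158]
 [428.62982014  84.57499103]]
404 40
16 18 18 15 14 14 14 14 14 14 14 14 14 13 12 24 23 24 24 24 24 24 24 23 23 23 23 23 23 24 24 23 13 13 14 24 23
14 14 14 14 14 14 14 14 14 14 14 14 14 13 13 24 23 24 24 24 24 24 24 23 23 23 23 23 23 24 24 23 12 13 14 24 23
14 14 14 14 14 14 14 14 14 14 14 14 14 13 13 24 23 24 24 24 24 24 24 23 23 23 23 23 23 24 24 23 13 13 14 24 23
14 14 14 14 14 14 14 14 14 14 14 14 14 13 14 24 24 24 24 24 24 24 24 23 23 23 23 23 23 24 24 23 13 13 15 24 23
14 14 14 14 14 14 14 14 14 14 14 14 14 13 13 24 24 24 24 24 24 24 23 23 23 23 24 23 23 24 24 23 12 13 17 24 23
14 14 14 14 14 14 14 14 14 14 14 14 14 13 16 24 24 24 24 24 23 24 23 23 23 23 24 23 23 24 24 23 12 13 20 24 23
14 14 14 14 14 14 14 14 14 14 14 14 14 13 15 24 24 24 24 24 23 24 23 23 23 23 24 23 23 24 23 21 13 12 21 24 23
[... 2224 characters left out ...]
14 14 14 14 14 14 14 14 14 14 14 12 21 24 24 24 24 24 24 24 24 24 23 24 23 23 24 23 21 13 12 22 24 22  7 12
14 14 14 14 14 14 14 14 14 14 14 14 12 23 24 24 24 24 24 24 24 24 24 23 24 23 23 24 24 21 13 13 23 24 23  6  7
[[[323.        322.         34.331066 ]
  [295.         96.         13.867115 ]
  [ 81.        165.         14.24805  ]
  [551.        341.         28.407978 ]
  [591.        307.         15.448339 ]
  [375.        218.         17.760513 ]
  [321.         32.         11.726609 ]
  [ 17.        307.         17.225956 ]
  [324.        252.          9.166879 ]
  [292.         33.         11.6149435]
  [403.         45.         10.356686 ]
  [285.        331.          9.345194 ]]]
```

```bash
python3 - <<'E'
from h import *
f=load('w8.npz')
gray=cv2.cvtColor(f['image'],cv2.COLOR_BGR2GRAY).astype(float)
print('pin',ray(f,(406.2,40.4),.033),ray(f,(406.2,40.4),.0345), 'capbox', ray(f,(405,40.5),.033))
def cross(row,a,b,rising):
    r=gray[row,a:b]; th=185
    for i in range(len(r)-1):
        if (r[i]<th)!=(r[i+1]<th) and (r[i+1]>r[i])==rising: return a+i+(th-r[i])/(r[i+1]-r[i])
for nm,a,b,ris in(('fall',420,440,False),('rise',422,446,True)):
    pts=np.array([(c,v) for v in range(2,90,2) if (c:=cross(v,a,b,ris))])
    pts=pts[(pts[:,1]<75)]
    k=np.polyfit(pts[:,1],pts[:,0],1); print(nm,len(pts),k,np.abs(np.polyval(k,pts[:,1])-pts[:,0]).max())
    for z in(.005,.027):
        A,B=ray(f,(np.polyval(k,70),70),z),ray(f,(np.polyval(k,5),5),z); d=B-A; print(z,A,B,np.degrees(np.arctan2(d[1],d[0])))
E
```

```text
pin [ 0.59832478 -0.08567105  0.033     ] [ 0.59816014 -0.08532096  0.0345    ] capbox [ 0.5983843  -0.08437821  0.033     ]
fall 37 [-9.09349800e-02  4.32445891e+02] 0.5568733575950091
0.005 [ 0.5665552  -0.11387948  0.005     ] [ 0.63420699 -0.12284046  0.005     ] -7.54532848517151
0.027 [ 0.56588098 -0.10766208  0.027     ] [ 0.63015335 -0.11617543  0.027     ] -7.545328485171508
rise 37 [-9.50657859e-02  4.37978095e+02] 0.6177488017740416
0.005 [ 0.56579822 -0.12003116  0.005     ] [ 0.63345198 -0.12898676  0.005     ] -7.540636899385183
0.027 [ 0.56516182 -0.11350645  0.027     ] [ 0.62943605 -0.1220147   0.027     ] -7.540636899385161
```

```bash
python3 - <<'E'
from h import *
s=load('scene.npz'); g=load('w6.npz'); h=load('w7.npz')
for z in(0,-.05,-.3):
  print(z,'scene plate',[ray(s,p,z)[:2].round(3).tolist() for p in((232,325),(178,255),(145,378))],
  'w6',[ray(g,(150+x/2,y/2),z)[:2].round(3).tolist() for x,y in((615,20),(625,270),(675,50),(678,230))],
  'w7',[ray(h,(120+x/2,y/2),z)[:2].round(3).tolist() for x,y in((260,460),(515,425))])
E
```

```text
0 scene plate [[0.151, -0.157], [0.13, 0.134], [-0.097, -0.15]] w6 [[0.424, -0.057], [0.421, 0.069], [0.394, -0.039], [0.392, 0.051]] w7 [[0.411, -0.008], [0.413, -0.098]]
-0.05 scene plate [[0.156, -0.134], [0.134, 0.168], [-0.102, -0.127]] w6 [[0.406, -0.065], [0.402, 0.077], [0.372, -0.045], [0.369, 0.057]] w7 [[0.393, 0.006], [0.395, -0.104]]
-0.3 scene plate [[0.182, -0.021], [0.157, 0.342], [-0.127, -0.012]] w6 [[0.313, -0.106], [0.308, 0.116], [0.26, -0.074], [0.257, 0.085]] w7 [[0.303, 0.074], [0.307, -0.134]]
```

The cart plate ends at x≈0.15, so the area below the pre-insert point is clear. I'm moving to pre-insert.

>>> apply_moves(commands=[[[1,-0.05,-0.067,0,-0.003],[1,-0.05,-0.067,0,0],[1,-0.05,-0.067,0,0],[1,-0.05,-0.067,0,0],[1,-0.05,-0.067,0,0],[1,-0.055,-0.067,0,0],[1,0,0,-0.12,0],[1,0,0,-0.2,0],[1,0,0,-0.2,0],[1,0,0,-0.2,0],[1,0,0,-0.2,0],[1,0,0,-0.15,0]]])

```text
t: 15.85
eef_pos: [0.411, -0.0618, 0.0706]
ee_rot: [3.141, 0.001, -0.132]
force: [0.3, 0.2, -4.6]
width: 0.0275
gripper_force: 50.0
```

>>> apply_moves(commands=[[[1,0,0,-0.1,0],[1,0,0,-0.1,0],[1,0,0,-0.05,0],[1,0,0,0,0],[1,0,0,0,0]]])

```text
t: 16.35
eef_pos: [0.4124, -0.0612, 0.0227]
ee_rot: [3.141, -0.0, -0.131]
force: [0.0, 0.5, -4.2]
width: 0.0277
gripper_force: 50.0
```

>>> apply_moves(commands=[[[1,0,0.0015,-0.04,0],[1,0,0,-0.031,0],[1,0,0,0,0],[1,0.0248,-0.0033,0,0],[1,0.0248,-0.0033,0,0],[1,0.0248,-0.0033,0,0],[1,0.0248,-0.0033,0,0],[1,0.0248,-0.0033,0,0],[1,0.0248,-0.0033,0,0],[1,0.0248,-0.0033,0,0],[1,0.0248,-0.0033,0,0],[1,0,0,0,0]]])

```text
t: 17.55
eef_pos: [0.4528, -0.0658, 0.0081]
ee_rot: [-3.142, -0.001, -0.131]
force: [-0.2, -0.0, -4.7]
width: 0.0275
gripper_force: 50.0
```

```bash
python3 - <<'E'
from station import arm, viewer
from h import *
f=viewer.grab_frame('wrist'); np.savez('w9.npz',**f)
s=arm.get_state(); print(s['eef_pos'],s['ee_rot'],s['force'],s['moment'])
print(proj(f,[[.598,-.0855,.033],[.5715,-.082,.022]]).round(1))
E
```

```text
[ 0.45214222 -0.06585256  0.00798863] [ 3.14156723e+00  4.44442903e-05 -1.31551444e-01] [-0.40287454 -0.45490237 -3.17647541] [-0.02421642  0.10823912  0.06094702]
[[ 326.7 -121.6]
 [ 326.3  -14.7]]
```

>>> apply_moves(commands=[[[1,0.02,-0.004,0,0],[1,0.02,-0.0035,0,0],[1,0.02,-0.0027,0,0],[1,0.02,-0.0027,0,0],[1,0.02,-0.0027,0,0]]])

```text
t: 18.1
eef_pos: [0.4723, -0.069, 0.0081]
ee_rot: [-3.142, -0.0, -0.131]
force: [0.4, -0.4, -4.3]
width: 0.0276
gripper_force: 50.0
```

>>> apply_moves(commands=[[[1,0.02,-0.0027,0,0],[1,0.02,-0.0027,0,0],[1,0.02,-0.0027,0,0]]])

```text
t: 18.4
eef_pos: [0.4842, -0.0706, 0.008]
ee_rot: [3.142, 0.0, -0.131]
force: [0.4, -0.8, -3.2]
width: 0.0275
gripper_force: 50.0
```

>>> apply_moves(commands=[[[1,0.02,-0.0027,0,0],[1,0.02,-0.0027,0,0]]])

```text
t: 18.6
eef_pos: [0.4917, -0.0717, 0.0079]
ee_rot: [3.141, 0.001, -0.131]
force: [-2.3, 0.4, -3.5]
width: 0.0277
gripper_force: 50.0
```

>>> apply_moves(commands=[[[1,0.02,-0.0027,0,0],[1,0.02,-0.0027,0,0],[1,0.02,-0.0027,0,0]]])

```text
t: 18.9
eef_pos: [0.5039, -0.0733, 0.0079]
ee_rot: [3.141, 0.001, -0.131]
force: [-1.7, 1.1, -3.3]
width: 0.0277
gripper_force: 50.0
```

>>> apply_moves(commands=[[[1,0.02,-0.0027,0,0],[1,0.015,-0.002,0,0]]])

```text
t: 19.1
eef_pos: [0.5118, -0.0741, 0.0082]
ee_rot: [-3.141, -0.001, -0.131]
force: [-0.5, 1.5, -3.2]
width: 0.0278
gripper_force: 50.0
```

>>> apply_moves(commands=[[[1,0.015,-0.002,0,0],[1,0.01,-0.0013,0,0],[1,0,0,0,0]]])

```text
t: 19.4
eef_pos: [0.5165, -0.0749, 0.0082]
ee_rot: [-3.142, -0.001, -0.131]
force: [-0.5, -0.4, -4.3]
width: 0.0277
gripper_force: 50.0
```

>>> apply_moves(commands=[[[1,0.015,-0.002,0,0],[1,0,0,0,0]]])

```text
t: 19.6
eef_pos: [0.5192, -0.0754, 0.0081]
ee_rot: [3.142, -0.0, -0.131]
force: [-0.9, 0.5, -3.8]
width: 0.0279
gripper_force: 50.0
```

>>> apply_moves(commands=[[[1,0.015,-0.002,0,0],[1,0,0,0,0]]])

```text
t: 19.8
eef_pos: [0.5214, -0.0758, 0.0079]
ee_rot: [3.141, 0.001, -0.132]
force: [-3.3, 0.3, -3.6]
width: 0.0279
gripper_force: 50.0
```

>>> apply_moves(commands=[[[1,0.015,-0.002,0,0],[1,0,0,0,0]]])

```text
t: 20.0
eef_pos: [0.5214, -0.0765, 0.007]
ee_rot: [3.14, 0.006, -0.133]
force: [-6.8, 0.8, -5.0]
width: 0.0278
gripper_force: 50.0
```

```bash
python3 - <<'E'
from station import arm, viewer
from h import *
s=arm.get_state(); print(s['eef_pos'],s['force'],s['moment'])
w=viewer.grab_frame('wrist');f=viewer.grab_frame('scene'); np.savez('s3.npz',**f);np.savez('w10.npz',**w); o=load('scene.npz')
# carriage shift via template match of tray/jar region between pictures
def g(a): return cv2.cvtColor(a['image'],cv2.COLOR_BGR2GRAY)
t=g(o)[188:240,352:396]; r=cv2.matchTemplate(g(f)[170:260,335:420],t,cv2.TM_CCOEFF_NORMED); _,m,_,l=cv2.minMaxLoc(r); print(m,l,'(17,18 = unmoved)',r[l[1]-1:l[1]+2,l[0]-1:l[0]+2].round(3).tolist())
a=proj(f,[[.68,-.09,.05],[.68+.008*.991,-.09-.008*.131,.05]]); print(a[1]-a[0])
E
```

```text
[ 0.52142493 -0.07649958  0.00697452] [-6.75806823  0.81365298 -4.99694676] [ 0.06501796  2.54242606 -0.03666349]
0.9330355525016785 (18, 18) (17,18 = unmoved) [[0.8820000290870667, 0.9259999990463257, 0.8899999856948853], [0.8820000290870667, 0.9330000281333923, 0.906000018119812], [0.781000018119812, 0.8209999799728394, 0.8230000138282776]]
[ 2.12660771 -0.95779459]
```

```bash
python3 - <<'E'
from h import *
for n in('w7','w9','w10'):
    g=cv2.cvtColor(load(n+'.npz')['image'],cv2.COLOR_BGR2GRAY); print(n); print('\n'.join(' '.join(f'{x//10:2d}' for x in r) for r in g[4:124:5,252:396:5]))
E
```

```text
w7
11 14 14 14 14 14 14 14 14 14 11  7 11 11 11 11 11 11 11  9 14 14 14 15 16 16 17 18 14
11 14 14 14 14 14 14 14 13  7  6  6  7 11 11 11 11 11 11 10 14 14 14 14 16 16 16 14 14
11 14 14 24 24 13  8  9  6  6  6  6  6 11 11 11 11 11 11 10 14 14 14 14 14 14 14 14 14
11 14 14 23 24 13  6  6  6  6  6  6  6  7 11 11 11 11 11 10 14 14 14 14 14 14 14 14 14
11 14 23 23 24 24  6 24 24 24 24 23 24 23 24 24 11 11 11 11 14 14 14 14 14 14 14 14 14
11 14 23 24 24 24 19 24 25 25 24 24 24 24 25 24 12 11 11 11 14 14 14 14 14 14 14 14 14
11 13 23 24 24 24 15 24 25 25 24 24 24 25 25 24 14 11 11 11 14 14 14 14 14 14 14 14 14
11 13  9 24 24 18  6 24 25 24 24 23 23 24 25 24 12 12 11 12 14 14 14 14 14 14 14 14 14
11 13 14 15 16  8  6  9 13 13 13 12 12 12 12 12  6 12 12 12 14 14 14 14 14 14 14 14 13
11 13 14 14 14  8  6  6  6  6  6  6  6  6  7  7  7  7 12 12 14 14 14 14 14 14 14 14 13
11 13 14 14 14 14  6  6  6  6 12  6  6 11  7  7  7 12 12 12 14 14 14 14 14 14 14 14 13
11 13 14 14 14 14  6  6  6  6  7 11 12 12 12 12 12 12 12 12 14 14 14 14 14 14 14 14  8
12 12 14 14 14 14  6  6  6  6  6 11 11 11 12 12 12 12
[... 4473 characters left out ...]
1 11
21 11 11 12 12 12  5 13 22 22 22 22 12 12 12 12 14 22 22 22 21 17 11 11 11 11 12 11 11
13 14 11 12 12 12  7 22 22 22 22 22 12 12 12 12 12 22 22 22 22 21 12 12 12 11 12 11 12
12 17 11 12 12 12  9 21 22 22 22 22 12 12 12 12 12 22 22 22 22 20 12 11 11 11 12 11 17
12 20 11 12 12 12  9 21 22 22 22 22 12 12 12 12 12 22 22 22 21 15 12 11 11 11 12 11 20
21 20 11 12 12 12  9 18 22 22 22 22 13 12 12 12 21 22 22 22 22 11 12 11 12 11 12 11 20
21 21  9  9  9  9  9  9 22 22 22 22 22 22 22 22 22 22 22 21 21  9  9  9  9  8  8  8 20
13 21 12 12 12 12 12 12 13 22 22 22 22 22 22 22 22 22 21 21 11  7  6  6 11 11 11 11 14
12 21 12 12 12 12 12 11 11 20 22 22 22 22 22 22 22 21 21 16 11  6  6  6  6  6  6  6 12
```

The latch pixels are shut across the throat and the cap sits behind them, so the hook is hitched. Now the pull.

>>> apply_moves(commands=[[[1,-0.015,0.002,0,0],[1,0,0,0,0],[1,-0.0248,0.0033,0,0],[1,-0.0248,0.0033,0,0],[1,-0.0248,0.0033,0,0],[1,-0.0248,0.0033,0,0],[1,-0.0248,0.0033,0,0],[1,-0.0248,0.0033,0,0],[1,-0.0248,0.0033,0,0],[1,-0.0248,0.0033,0,0],[1,0,0,0,0]]])

```text
t: 21.2
eef_pos: [0.4811, -0.0704, 0.008]
ee_rot: [3.141, 0.001, -0.131]
force: [0.1, -0.3, -3.9]
width: 0.0275
gripper_force: 50.0
```

>>> apply_moves(commands=[[[1,-0.015,0.002,0,0],[1,-0.015,0.002,0,0],[1,0,0,0,0]]])

```text
t: 21.5
eef_pos: [0.4756, -0.0696, 0.008]
ee_rot: [3.141, 0.001, -0.131]
force: [-0.1, 1.0, -4.2]
width: 0.0276
gripper_force: 50.0
```

>>> apply_moves(commands=[[[1,-0.015,0.002,0,0],[1,-0.01,0.0013,0,0]]])

```text
t: 21.7
eef_pos: [0.4711, -0.0689, 0.008]
ee_rot: [3.142, -0.0, -0.131]
force: [1.7, -1.0, -4.2]
width: 0.0277
gripper_force: 50.0
```

>>> apply_moves(commands=[[[1,-0.01,0.0013,0,0],[1,0,0,0,0]]])

```text
t: 21.9
eef_pos: [0.4696, -0.0685, 0.0083]
ee_rot: [-3.141, -0.001, -0.131]
force: [2.7, -0.2, -3.6]
width: 0.0274
gripper_force: 50.0
```

```bash
python3 - <<'E'
from station import arm, viewer
from h import *
s=arm.get_state(); print(s['eef_pos'],s['force'],s['moment'])
w=viewer.grab_frame('wrist');f=viewer.grab_frame('scene'); np.savez('w11.npz',**w); o=load('scene.npz')
def g(a): return cv2.cvtColor(a['image'],cv2.COLOR_BGR2GRAY)
t=g(o)[188:240,352:396]; r=cv2.matchTemplate(g(f)[170:270,315:420],t,cv2.TM_CCOEFF_NORMED); _,m,_,l=cv2.minMaxLoc(r); print(m,l,'(37,18 = unmoved)')
G=g(w); print('\n'.join(' '.join(f'{x//10:2d}' for x in r) for r in G[4:124:6,252:396:6]))
E
```

```text
[ 0.46956228 -0.06852792  0.00826325] [ 2.65353254 -0.22265596 -3.55205107] [-0.00085832 -0.84108265  0.05247613]
0.8151413202285767 (28, 22) (37,18 = unmoved)
14 13 13 13 13 13 13 13 12 14 23 22 23 23 23 23 11 13 17 16 14 16 16 13
23 13 13 13 13 13 13  6  6 14 23 22 23 23 23 22 12 13 14 14 14 15 13 13
23 13 15 22 13  7  6  6  5 15 23 21 23 22 23 23 12 14 14 13 13 13 13 13
23 13 22 23 23  6 22 22 20 23 23 23 23 23 23 23 12 13 14 13 13 13 13 13
17 16 23 23 23 14 23 25 23 23 23 23 23 23 23 23 23 14 14 13 13 13 13 13
14 13 23 23 23 13 24 23 24 24 24 24 24 24 24 24 24 23 14 13 13 13 13 13
14 13 18 23 16  6 23 24 24 24 24 24 20 24 24 24 24 23 13 13 13 13 13 13
22 13 13 22 13  6 17 24 24 24 17 14 13 13 15 24 23 23 21 13 13 13 13 13
23 13 13 14 13  6 23 24 24 24 14 14 13 13 14 24 24 24 23 13 13 13 13 13
15 13 13 13 13  6 20 24 24 24 14 13 13 13 14 24 24 24 15 13 13 13 13 13
14 13 13 14 13  6 15 24 24 24 15 14 13 13 14 24 24 23 21 13 13 13 13 13
14 12 13 14 13  6 23 24 24 24 24 24 12 23 24 24 24 23 12 13 13 13 13 13
13 12 13 14 13  6 23 20 24 24 24 24 24 24 24 24 23 22 13 13 13 13 13 12
14 12 13 13 13  6 15 23 23 24 24 24 24 24 24 23 23 14 13 13 13 13 13 12
12 12 13 14 13 11 13 13 13 22 24 24 24 24 24 22 13 13 13 13 13 13 13 12
12 11 13 14 13 11 13 13 13 10 22 21 21 21 19 22 13 14 13 13 13 13 13 12
11 12 13 14 13 11 13 13 13 10 23 23 23 23 23 22 13 13 13 13 13 13 13 11
11 16 12 13 12 10 12 12 12 13 14 14 23 23 16 13 13 13 13 12 13 13 13 12
11 11 13 13 13 13 13 13 13 13 13 13 13 13 13 13 13 13 13 13 13 13 13 12
11 16 14 14 14 14 13 13 13 14 14 14 14 14 14 13 13 14 13 13 13 13 13 12
```

>>> apply_moves(commands=[[[1,-0.01,0.0013,0,0],[1,0,0,0,0]]])

```text
t: 22.2
eef_pos: [0.4693, -0.0681, 0.0086]
ee_rot: [-3.141, -0.004, -0.131]
force: [7.8, -2.9, -5.9]
width: 0.0277
gripper_force: 50.0
```

>>> apply_moves(commands=[[[1,-0.01,0.0013,0,0],[1,0,0,0,0]]])

```text
t: 22.4
eef_pos: [0.4691, -0.0674, 0.0092]
ee_rot: [-3.14, -0.007, -0.13]
force: [8.5, 2.9, -1.3]
width: 0.0279
gripper_force: 50.0
```

>>> apply_moves(commands=[[[1,0.016,-0.002,0,0],[1,0,0,-0.008,0],[1,0,0,0,0],[-1,0,0,0,0],[-1,0,0,0,0],[-1,0,0,0,0],[-1,0,0,0,0],[-1,0,0,0,0],[-1,0,0,0,0],[-1,0,0,0,0],[-1,0,0,0,0],[-1,0,0,0,0]]])

```text
t: 23.6
eef_pos: [0.4684, -0.0685, 0.0065]
ee_rot: [3.142, 0.0, -0.131]
force: [0.0, -0.2, 0.7]
width: 0.0869
gripper_force: 0.0
```

>>> apply_moves(commands=[[[-1,0,0,0.03,0],[-1,0,0,0.08,0],[-1,0,0,0.15,0],[-1,0,0,0.2,0],[-1,0,0,0.2,0],[-1,0,0,0.15,0],[-1,0,0,0,0],[-1,0,0,0,0],[-1,0,0,0,0],[-1,0,0,0,0]]])

```text
t: 24.6
eef_pos: [0.4677, -0.0687, 0.1674]
ee_rot: [3.141, 0.002, -0.131]
force: [0.2, 0.1, -1.1]
width: 0.0876
gripper_force: 0.0
```

```bash
python3 - <<'E'
from station import arm, viewer
from h import *
s=arm.get_state(); print(s['t'],s['eef_pos'],s['force'],s['width'])
w=viewer.grab_frame('wrist');f=viewer.grab_frame('scene'); o=load('scene.npz'); np.savez('w12.npz',**w)
def g(a): return cv2.cvtColor(a['image'],cv2.COLOR_BGR2GRAY)
t=g(o)[188:240,352:396]; r=cv2.matchTemplate(g(f)[170:270,315:420],t,cv2.TM_CCOEFF_NORMED); _,m,_,l=cv2.minMaxLoc(r); print(m,l,'(28,22 before)')
h=np.array([.469,-.068])+.0845*np.array([.9914,-.1312])
q=proj(w,[[*h,.022]])[0].astype(int); print(q)
G=g(w); v,u=q[1],q[0]; print('\n'.join(' '.join(f'{x//10:2d}' for x in r) for r in G[max(0,v-60):v+40:4,u-44:u+45:4]))
E
```

```text
24.6 [ 0.4676659  -0.06868095  0.16742922] [ 0.21244517  0.13776542 -1.07195461] 0.08761043261899613
0.8170711994171143 (28, 22) (28,22 before)
[323  89]
24 12 17 25 25 25 25 25 25 25 24 24 24 24 24 24 24 24 24 25 24 13 25
25 12 25 25 25 16 16 25 25 25 24 24 24 24 24 24 18 17 24 25 24 13 25
25 12 25 25 14 14 14 14 22 24 24 24 24 24 24 14 14 14 14 25 24 13 25
25 12 25 16 14 14 15 14 14 24 24 25 24 24 13 14 14 14 14 14 24 13 25
25 13 17 14 14 14 14 14 14 17 24 24 25 24 14 14 14 14 14 14 24 14 25
25 15 24 13 15 16 15 15 14 17 24 25 25 24 14 19 16 19 17 14 24 14 25
25 17 25  8 15 16 14 14 10 24 24 25 25 24 15 16 14 16 16 14 24 14 25
25 19 19 13 16 23  8  6 25 25 24 23 25 24 15 15 15 15 15 14 24 14 24
24 20 17 13 24 24 14 25 25 24 25 25 25 24 10 15 15 15 15 14 24 14 24
24 21 16 13 24 25 18 25 24 25 25 25 25 25 25 15 15 15 15 13 24 14 24
24 21 24 13 15 23  8 19 25 25 25 18 25 25 25 19 15 15 15 14 24 16 24
24 17 17 12 15 15  7 20 25 25 14 14 15 25 25 25 15 15 15 13 24 18 24
24 22 17 16 15 15 11 23 25 25 14 14 15 25 25 24 15 15 15 14 24 20 24
24 22 16 16 15 15  7 21 25 25 16 14 20 25 25 22 15 15 15 14 24 21 24
24 23 15 15 15 14  7 25 25 25 25 25 25 25 25 15 14 14 15 14 24 22 24
24 15 16 19 14 15 10 13 14 25 25 25 25 25 16 15 14 14 15 14 24 22 24
24 23 16 18 15 15 12 14 14 25 21 21 21 24 15 15 15 14 15 14 24 23 24
24 24 14 18 14 15 11 14 14 16 24 25 25 24 15 15 14 14  9 10 15 16 24
24 24 13 22 14 14 14 14 14 14 14 14 14 14 14  9  8  8  8 12 14 15 15
24 24 15 21 15 15 14 14 14 14 14 14 14  9  8  8  8  8  8 11 14 15 15
23 25 13 24 14 14 14 15 15 15 15  8  8  8  8  8  8  8  8 13 14 15 15
22 23 15 24 14 14 14 14 14 15  8  8  8  8  8  8  8  8  8 13 15 14 14
24 23 17 24 14 14 14 14  9  8  8  8  8  8  8  8  8  8  8 15 15 14 15
25 13 24 24 13 13 13  7  7  7  7  7  7  7  7  7  7  7  7 15 15 13 15
25 11 11  6  6  6  6  6  7  8  8  8  8  8  7  7  7  6  6  6  6 10 15
```

```bash
python3 -c "
from station import arm
print(arm.job_done())"
```

```text
the job is handed in; nothing more can be done
None
```

I handed the job in at about 24.6 s. By the camera and force readings the hook is hitched, the latch is shut behind the pin, the carriage is drawn out to its front stop, and the gripper is open and clear. No verdict came back, and I did not re-measure the bystanders at the end.

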